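Lock the filler plug of the paint pressure pot

ROBOT

A 6-joint arm with a two-finger parallel gripper is mounted at the origin on a cart in front of the work surface, level with it; the furniture and walls round the work are solid. World frame = base frame: x ahead of the robot, y to its left, z up, the work surface at z = 0. Lengths are in m, angles in rad, forces in N, time in s.
With the tool pointing down it reaches from about 0.35 to 0.925 m from the base axis. Payload 6.4 kg.
Tool frame: the origin (TCP) lies midway between the tips of the shut fingers; the grasp point (between the pads) lies 19 mm behind it; z points along the fingers, y is the line along which they close (so a half turn about z gives the same grasp; the last joint's range is limited). The gripper opens to 94 mm and grips with 3 to 60 N. Pads are 16 mm wide; open, the fingers measure 119 mm over their backs; the gripper's body (75 mm by 177 mm) begins 78 mm behind the grasp point.
Start: joints at [-1.396, 0.245, 1.558, -0, 1.339, -0.174], TCP at [0.222, -0.611, 0.205] pointing down, gripper open.
Joint ranges: [-3.13, 3.13], [-1.02, 2.26], [0.13, 2.54], [-0.95, 4.09], [0.21, 2.88], [-2.74, 2.74]. Speed limits (rad/s): [2.57, 2.57, 3.14, 3.14, 3.14, 3.14].

INTERFACE

Orientations are given as a rotation vector (axis times angle).
In Python, from rig import sensors, get_image, order gives the robot as it stands.
- The arm moves only by the shell command python3 -m jog 'ROWS' [FORCE]. ROWS is JSON, a list of rows, each a list of 7 numbers: the shift along the world's x, y, z in cm, then the turn, a rotation vector about the world's x, y, z in rad, then the opening, from 0 (shut) to 1 (fully open). A call has 1 to 10 rows; each row shifts and turns the commanded pose from where the row before left it; what a row does not reach is not made up. A row lasts 1/12 s, in which the tool goes at most 41.7 mm and 7.16 degrees, less where a joint would pass 70% of its speed; a pose out of reach is approached as far as the arm can. A call is refused whole if a number of a shift passes 4.17 or a number of a turn 0.125, either way. A call with a gripper value outside its range is refused whole. The fingers move at their own pace and stop on an object; FORCE is the grip in N (left out, the last holds). Time passes only in rows, so rows that do not move let the fingers close. It gives the time, the measured TCP pose, the force, the opening and the grip force at its end, in the units of the state.
- sensors.get_state(): the state, without advancing time (a new reading comes with each control period).
- get_image(name): name is "side" or "top"; returns a dict with "img" (480x640x3 uint8, red, green, blue), "z_map" (480x640 float32, m along the optical axis (not along the pixel's ray), 0 where there is no reading), "mtx" (3x3 intrinsics, pixels), "extrinsics" (4x4, takes a point from world to camera coordinates). Camera axes: x right, y down, z forward; pixel columns grow to the right and rows downward; lengths in m; the calibration is good to about 2 mm. A picture is of the moment at which its call begins.
- order.close_job(): hands the job in; it is judged then, once.
The state is a dict: "time": time; "joint_pos": joint angles; "qd": joint speeds; "effort": joint torques, N m; "ee_pos": TCP position; "ee_rot": TCP orientation; "force": force on the tool from outside, world axes, zero at the start; "wrist_torque": the same for the moment, N m; "gripper_width": finger opening in m; "grasp_force": force on a finger pad.
Only numpy, scipy, OpenCV 4.12 (cv2) and the standard library are available. Lean on these libraries where they do the work, as an engineer would, in place of code of your own. Each camera call takes 0.05 s, during which the arm holds its last target. There are 200 camera calls.

TASK

The paint pressure pot has been filled and its grooved plug stands loose in the filler coupler on the lid. Swing the coupler's two cam arms down together, never one home while the other still stands out, until both lie fully home against the coupler and have drawn the plug down onto its seal; then swing the keeper bar over and press it down into its spring catch so that the arms cannot shake open. Leave the things standing around the pot where they are.

Things in the scene. Friction and masses are not known exactly. Their poses are not given: they have to be found in the camera images.
- pot: Round steel paint pressure pot, lid 148 mm across, its top 155 mm above the bench; heavy, fixed. Origin: on its axis at bench level, z up; x points to the keeper's hinge at the back, y to the left cam arm. On the lid stands the filler coupler, a socket 50 mm across. Round it, nuts on the lid's rim reach 166 mm; a small gauge sticks out low in front.
- mouth (a point): Centre of the coupler's open upper rim, on the pot's axis, 239 mm above the bench; the plug stands in it. The pivots of the cam arms lie 12 mm below this point, 25.5 mm to either side (pot's +y and -y).
- cam_left (a joint): Angle of the steel cam arm on the pot's +y side. 0 = home, hanging straight down against the coupler; 1.57 = level, straight out to +y, tip 93 mm from the pot's axis; starts at 1.3 to 1.85 (stop at 1.95). Stays where it is left (0.1 N m friction). From about 0.7 downwards its cam presses in the plug's groove and draws it down; that takes up to about 0.2 N m in all; home, it stays.
- cam_right (a joint): Same for the mirror-image cam arm on the pot's -y side: 0 = home, 1.57 = level, straight out to -y.
- cam_left_tip (a point): Outer edge of the left arm's tip, 66 mm from its pivot. The lever is 13 mm wide (along the pot's x), 5 mm thick. Home, its flat outer face is 31 mm from the pot's axis (62 mm over both arms) down to 50 mm below the pivot; the tip below flares out to 37 mm.
- cam_right_tip (a point): Outer edge of the right arm's tip, 66 mm from its pivot; the arm is the left one's mirror image.
- plug: Black plastic plug with a groove; collar 48 mm across. Stands loose on the coupler's rubber seal. Origin: centre of its underside, z up; its top is 56 mm above that, with a 3 mm rib. At the start the origin is about 194.5 mm above the bench and the collar 4 mm above the coupler's rim; drawn home it sits 2 mm lower (192.5 mm).
- keeper (a joint): Angle of the keeper bar, a fork of 8 mm steel rod. 0 = shut: level, limbs outside the closed arms, cross bar in the spring catch; 1.57 = upright; starts leaning back at 1.8 to 2.05 (stop 2.25). Stays where it is left (0.09 N m friction); cannot shut while the arms stand out. At about 0.09 it meets the catch; 5 to 8 N more on the tab clicks it in.
- keeper_hinge (a point): Middle of the keeper's hinge line, which is parallel to the pot's y: 53 mm behind the pot's axis (pot's +x), 181 mm above the bench. The fork's limbs lie 40 mm to either side of the middle; the cross bar joins them 105 mm from the hinge line.
- keeper_tab (a point): Middle of the upper face of the keeper's thumb tab: 28 mm wide (along y), 4 mm thick, going on outwards from the cross bar (105 mm) to 152 mm from the hinge line. This point is 140 mm from the hinge line and, shut, 12 mm above it. With the keeper leaning back, this face is the tab's back (pot's +x side).
- spring_catch (a point): Middle between the two spring steel leaves of the catch at the front edge of the lid (pot's -x), 190 mm above the bench; each leaf is 16 mm wide, 24 mm to one side (y); the tab passes between them.
- masking_tape: Roll of masking tape lying flat, 104 mm across, 25 mm high; a bystander. Origin: centre of its underside.
- wash_bottle: Small square glass bottle with a screw cap, 43 mm wide, 60 mm high; a bystander. Origin: centre of its underside.
- film_can: Black film can, 33 mm across, 51 mm high; a bystander. Origin: centre of its underside.
- nippers: Side cutters lying flat on the bench, 130 mm long, 45 mm wide, 10 mm thick; a bystander. Origin: under the middle.

How it is judged:
On the way, in this order (a step that is already met when the one before it is completed fails the run):
1. both cam arms are home and the plug is drawn down, the keeper bar still open (value of joint each of cam_left, cam_right below 0.1 rad and z of plug in the frame of pot below 0.1935 m and angle between plug's own z axis and vertical below 0.05 rad and value of joint keeper above 0.5 rad), for 0.2 s.
2. the keeper bar is down in its catch (value of joint keeper below 0.03 rad), for 0.2 s.
At the end, for the whole second after the job is handed in: Both cam arms home (within 0.12 rad of closed), the plug upright (within 0.05 rad) and drawn down onto its seal (origin less than 193.5 mm above the bench; loose 194.5, home 192.5), and the keeper bar held down in its catch (within 0.03 rad of shut) (value of joint each of cam_left, cam_right below 0.12 rad and z of plug in the frame of pot below 0.1935 m and angle between plug's own z axis and vertical below 0.05 rad and value of joint keeper below 0.03 rad); the robot touches nothing.
It fails at once if one cam arm is swung home (below 0.3 rad) while the other still stands out (above 0.9 rad) ((value of joint cam_left below 0.3 rad and value of joint cam_right above 0.9 rad) or (value of joint cam_right below 0.3 rad and value of joint cam_left above 0.9 rad)).
It fails at once if a thing standing around the pot is moved by more than 30 mm (distance of any of masking_tape, wash_bottle, film_can, nippers from where it was at the start of the episode above 0.03 m).
It also fails if it takes over 56 s, if anything falls off the work surface, if the arm or the gripper's body presses on something with over 40 N, if the wrist force passes 120 N, or if a joint passes its speed limit or range.

## Working session

There is one attempt and no reset: what is moved stays moved. The work goes in short steps, Python scripts to look and compute and a shell command to move; the robot and the scene stay as the last step left them, time stands still between calls to the robot, and variables do not carry over. Pictures are saved under pics/ and viewed, at most 10 in all, crops included, and the job is handed in when it is done.

```bash
mkdir -p pics
cat > h.py <<'E'
import numpy as np, cv2
from rig import sensors, get_image, order
def snap(n,f):
    d=get_image(n); np.savez('/tmp/'+f+'.npz',**d); cv2.imwrite('pics/'+f+'.png',cv2.cvtColor(d['img'],cv2.COLOR_RGB2BGR)); return d
def load(f): return np.load('/tmp/'+f+'.npz')
def cloud(d):
    z=d['z_map']; v,u=np.mgrid[:480,:640]; K=d['mtx']; E=d['extrinsics']
    P=np.stack([(u-K[0,2])/K[0,0]*z,(v-K[1,2])/K[1,1]*z,z],-1)
    W=(P-E[:3,3])@E[:3,:3]; W[z==0]=np.nan; return W
def proj(d,p):
    E=d['extrinsics'];c=E[:3,:3]@p+E[:3,3];q=d['mtx']@c;return q[:2]/q[2]
E
python3 - <<'E'
from h import *
for n in('side','top'):
    d=snap(n,n+'0'); E=d['extrinsics']; print(n,-E[:3,:3].T@E[:3,3],E[:3,:3].round(2).tolist(),d['mtx'][0,0])
s=sensors.get_state();print(s['time'],s['ee_pos'],s['ee_rot'],s['force'],s['gripper_width'])
E
```

```text
side [-0.07151475  0.8249659   0.63901427] [[-0.8, -0.59, 0.02], [-0.29, 0.36, -0.89], [0.52, -0.72, -0.46]] 497.53860798850843
top [0.37258811 0.04625154 1.49030151] [[0.01, -1.0, 0.0], [-1.0, -0.01, -0.06], [0.06, -0.0, -1.0]] 621.9855310316948
0.1 [ 0.22204631 -0.61032979  0.20449864] [-3.09228312e+00 -5.44731070e-01 -3.34428852e-05] [ 0.01352065 -0.03089379  0.29174561] 0.09413556557027067
```

View pics/side0.png

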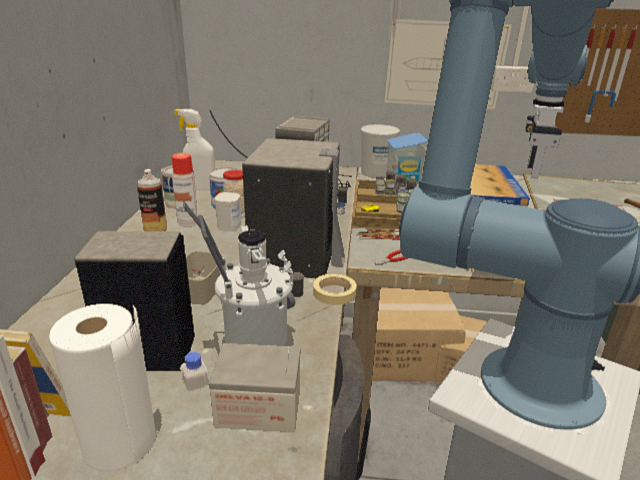

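View pics/top0.png

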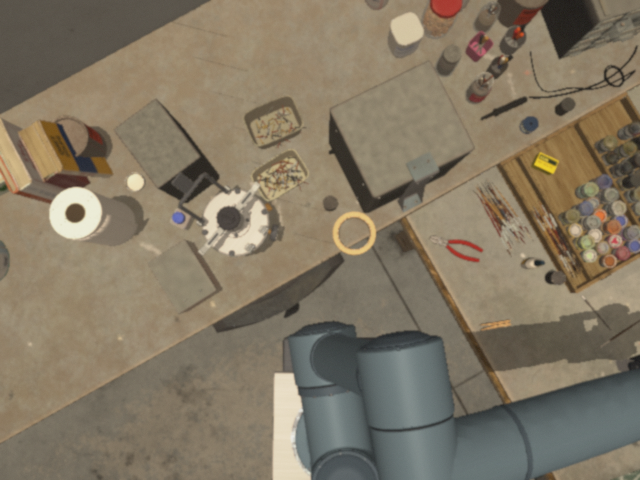

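Run:
```python
from h import *
d=load('top0'); i=cv2.cvtColor(d['img'],cv2.COLOR_RGB2BGR)[150:290,130:320]
cv2.imwrite('pics/t1.png',cv2.resize(i,None,fx=4,fy=4,interpolation=cv2.INTER_CUBIC))
W=cloud(d); 
def stat(name,m): 
    p=W[m]; print(name,len(p),np.median(p,0).round(4),p.min(0).round(3),p.max(0).round(3))
r=np.zeros((480,640),bool); r[150:290,130:320]=1
z=W[...,2]
stat('plugtop',r&(z>.244)&(z<.256)&(np.abs(np.mgrid[:480,:640][1]-230)<14)&(np.abs(np.mgrid[:480,:640][0]-217)<14))
for px in [(229,218),(195,188),(209,180),(182,205),(270,185),(208,245),(240,240)]: print(px,W[px[1],px[0]].round(4))
# lid fit
m=r&(z>.15)&(z<.160); stat('lid',m); p=W[m][:,:2].astype(np.float32); print(cv2.minEnclosingCircle(p))
d=load('side0'); i=cv2.cvtColor(d['img'],cv2.COLOR_RGB2BGR)[195:325,170:330]
cv2.imwrite('pics/s1.png',cv2.resize(i,None,fx=4.5,fy=4.5,interpolation=cv2.INTER_CUBIC))
```

```text
plugtop 441 [0.493  0.237  0.2506] [0.469 0.214 0.244] [0.516 0.26  0.256]
(229, 218) [0.4906 0.2347 0.2578]
(195, 188) [0.5764 0.3421 0.0736]
(209, 180) [0.5962 0.3115 0.0677]
(182, 205) [0.5132 0.324  0.2782]
(270, 185) [0.5951 0.1761 0.0079]
(208, 245) [0.4372 0.2782 0.2417]
(240, 240) [0.4534 0.2261 0.1529]
lid 2092 [0.4928 0.2344 0.1547] [0.421 0.164 0.15 ] [0.643 0.384 0.16 ]
((0.5326002240180969, 0.2640582025051117), 0.12214843928813934)
```

View pics/t1.png

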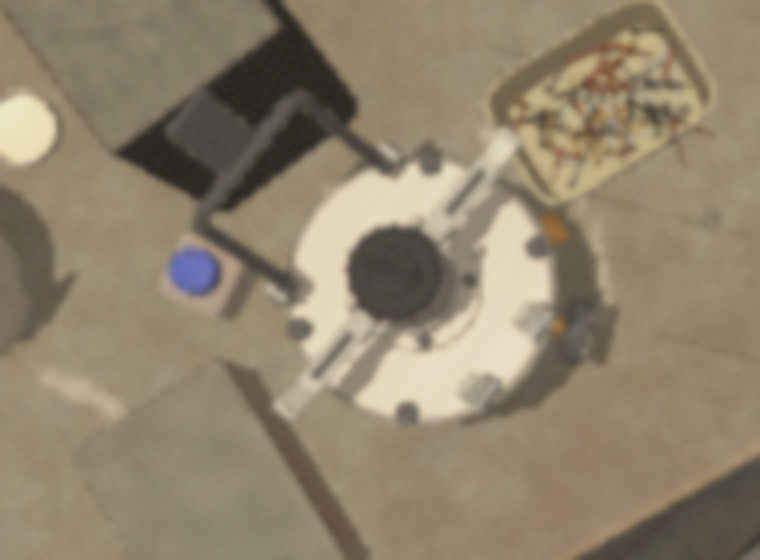

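View pics/s1.png

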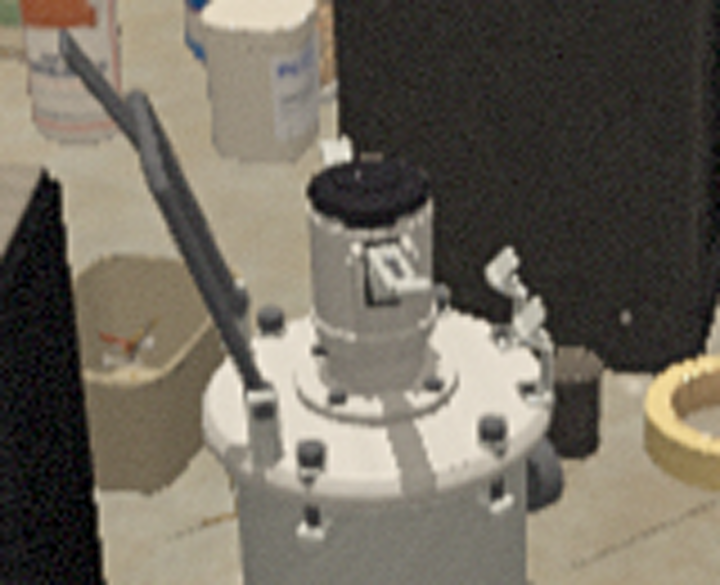

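```bash
cat > fit.py <<'E'
from h import *
from scipy.optimize import least_squares
T=lambda u,v:(130+u/4,150+v/4)
S=lambda u,v:(170+u/4.5,195+v/4.5)
t=load('top0'); s=load('side0')
def model(q):
    x,y,w,aL,aR,k=q; R=np.array([[np.cos(w),-np.sin(w),0],[np.sin(w),np.cos(w),0],[0,0,1]])
    P=lambda a,b,c: R@np.array([a,b,c])+[x,y,0]
    kp=lambda r,yy,h=0: P(.053-r*np.cos(k)+h*np.sin(k),yy,.181+r*np.sin(k)+h*np.cos(k))
    tip=lambda a,sg: P(0,sg*(.0255+.066*np.sin(a)),.227-.066*np.cos(a))
    return P,kp,tip
def res(q):
    P,kp,tip=model(q); aL,aR=q[3:5]; top=P(0,0,.2505)
    L=[(t,top,T(395,273)),(t,tip(aL,1),T(287,407)),(t,tip(aR,-1),T(508,139)),
       (t,kp(.105,-.04),T(300,102)),(t,kp(.105,.04),T(206,218)),
       (t,kp(.0,-.04),T(392,160)),(t,kp(.0,.04),T(292,290)),
       (s,top,S(371,190)),(s,kp(.105,.04),S(142,103)),(s,tip(aL,1),S(405,270)),(s,tip(aR,-1),S(340,150)),(s,kp(0,.04),S(260,395))]
    return np.concatenate([proj(d,p)-o for d,p,o in L])
if __name__=='__main__':
    f=least_squares(res,[.49,.237,.87,1.57,1.57,1.9],loss='soft_l1')
    print(f.x.round(4),np.degrees(f.x[2])); print(res(f.x).reshape(-1,2).round(1).tolist()); np.save('q.npy',f.x)
    W=cloud(t); P,kp,_=model(f.x)
    print('tab',kp(.14,0,.012),'hinge',kp(0,0))
    for X in np.arange(.2,.9,.1):
        r=[]
        for Y in np.arange(-.7,.55,.1):
            m=(abs(W[...,0]-X)<.05)&(abs(W[...,1]-Y)<.05); r.append(round(float(np.nanpercentile(W[...,2][m],99)),2) if m.sum() else None)
        print(round(X,1),r)
E
python3 fit.py
```

```text
[0.491  0.2358 0.9033 1.9834 1.4967 1.8948] 51.75761345181745
[[0.2, -0.1], [-0.4, -0.2], [2.3, 0.3], [0.5, -2.2], [-2.0, 0.4], [-1.4, 1.1], [-0.5, -2.1], [-0.2, -2.5], [2.2, 15.7], [0.5, -0.0], [-0.1, -0.1], [-0.2, -0.2]]
tab [0.55842421 0.32139303 0.30989628] hinge [0.52379536 0.27745453 0.181     ]
0.2 [0.01, 0.24, 0.34, 0.62, 0.66, 0.7, 0.74, 0.74, 0.4, -0.65, 0.0, 0.01, 0.01]
0.3 [0.01, 0.01, 0.01, 0.01, 0.01, -0.0, 0.74, 0.74, 0.36, 0.01, 0.1, 0.1, 0.01]
0.4 [0.04, 0.04, 0.05, 0.09, 0.01, 0.01, 0.02, 0.03, 0.01, 0.19, 0.25, 0.11, 0.21]
0.5 [0.07, 0.07, 0.07, 0.04, 0.01, 0.01, 0.3, 0.29, 0.01, 0.26, 0.31, 0.1, 0.23]
0.6 [0.09, 0.07, 0.04, 0.04, 0.02, 0.3, 0.3, 0.3, 0.06, 0.23, 0.32, 0.25, 0.23]
0.7 [0.08, 0.07, 0.04, 0.04, 0.01, 0.3, 0.3, 0.3, 0.08, 0.08, 0.25, 0.25, 0.25]
0.8 [0.04, 0.04, 0.05, 0.03, 0.12, 0.3, 0.3, 0.01, 0.08, 0.08, 0.01, 0.01, 0.01]
```

```bash
python3 -m jog '[[0.5,0,4,0,0,0.03,1],[0.5,0,4,0,0,0.03,1],[0.5,0,4,0,0,0.03,1],[1,1,3.5,0,0,0.03,1],[1,2,3,0,0,0.03,1],[1.5,3.8,0,0,0,0.03,1],[1.5,3.8,0,0,0,0.03,1],[1.5,3.8,0,0,0,0.03,1],[1.5,3.8,0,0,0,0.03,1],[1.5,3.8,0,0,0,0.03,1]]'
python3 -m jog '[[1.5,3.8,0,0,0,0.03,1],[1.5,3.8,0,0,0,0.03,1],[1.5,3.8,0,0,0,0.03,1],[1.5,3.8,0,0,0,0.03,1],[1.5,3.8,0,0,0,0.03,1],[1,4,0,0,0,0.03,1],[1,4,0,0,0,0.03,1],[1,4,0,0,0,0.03,1],[0,4,0,0,0,0,1],[0,4,0,0,0,0,1]]'
python3 - <<'E'
import re
s=open('fit.py').read().replace("(s,kp(.105,.04),S(142,103))","(s,kp(.105,.04),S(152,177)),(s,kp(.105,-.04),S(140,98))")
open('fit.py','w').write(s)
E
python3 fit.py | head -4; python3 -c "
from h import *
s=sensors.get_state();print(s)"
```

```text
time: 0.93
ee_pos: [0.3324, -0.3889, 0.3899]
ee_rot: [-2.977, -1.002, 0.0]
force: [1.1, -0.5, 0.4]
gripper_width: 0.0939
grasp_force: 0.0
time: 1.77
ee_pos: [0.4368, 0.0012, 0.3899]
ee_rot: [-2.836, -1.351, 0.001]
force: [0.4, -0.5, -0.4]
gripper_width: 0.0939
grasp_force: 0.0
[0.4905 0.236  0.9074 1.9891 1.5012 1.8914] 51.98837421501138
[[0.1, 0.2], [-0.4, 0.1], [2.1, 0.4], [0.4, -1.8], [-2.1, 1.0], [-1.6, 1.3], [-0.6, -1.8], [-0.1, -2.4], [0.4, -0.6], [-0.6, -1.7], [0.8, -0.1], [-0.2, -0.1], [0.1, 0.0]]
tab [0.5572841  0.32153197 0.31008637] hinge [0.52310347 0.27780105 0.181     ]
0.2 [0.01, 0.24, 0.34, 0.62, 0.66, 0.7, 0.74, 0.74, 0.4, -0.65, 0.0, 0.01, 0.01]
{'time': 1.7667, 'joint_pos': array([-2.58062724e-01, -3.66368512e-01,  1.81337586e+00,  7.05678713e-05,
        1.69534890e+00,  4.23805627e-01]), 'qd': array([ 1.08126767e+00, -5.63947990e-02,  4.00090411e-02,  4.19786474e-04,
        9.89992942e-03,  1.07339723e+00]), 'effort': array([-5.68480879e+00, -1.91953236e+01, -3.33969247e+01,  2.36827444e-02,
        1.17502827e-01, -9.30751227e-01]), 'ee_pos': array([0.43679036, 0.00118655, 0.38994285]), 'ee_rot': array([-2.83585978e+00, -1.35058040e+00,  8.44213883e-04]), 'force': array([ 0.37946083, -0.45845394, -0.44487426]), 'wrist_torque': array([-0.02698763, -0.04540886,  0.00437042]), 'grasp_force': 0.0, 'gripper_width': 0.09394818033421347}
```

```bash
python3 -m jog '[[0.9,3.8,0,0,0,0.0,1],[0.9,3.8,0,0,0,0,1],[0.9,3.8,0,0,0,0,1],[0.9,3.8,0,0,0,0,1],[0.9,3.8,0,0,0,0,1],[0.4,1.5,0,0,0,0,1],[0,0,0,0,0,0,1],[0,0,0,0,0,0,1]]'
python3 -c "
from h import *
s=sensors.get_state();print(s['ee_pos'],s['joint_pos'])
a=s['ee_rot'];print(2*np.degrees(np.arctan2(-a[1],-a[0]))-90)
d=snap('side','s2');i=cv2.imread('pics/s2.png')[100:340,140:380];cv2.imwrite('pics/s2c.png',cv2.resize(i,None,fx=2.4,fy=2.4,interpolation=cv2.INTER_CUBIC))"
```

```text
time: 2.43
ee_pos: [0.4859, 0.2044, 0.3897]
ee_rot: [2.835, 1.353, -0.003]
force: [0.1, -0.8, -0.3]
gripper_width: 0.0939
grasp_force: 0.0
[0.48586354 0.20440906 0.3897398 ] [ 1.83204043e-01 -1.35955061e-01  1.62521193e+00 -4.54343205e-04
  1.65387759e+00  8.63589267e-01]
-398.98534204289433
```

View pics/s2c.png

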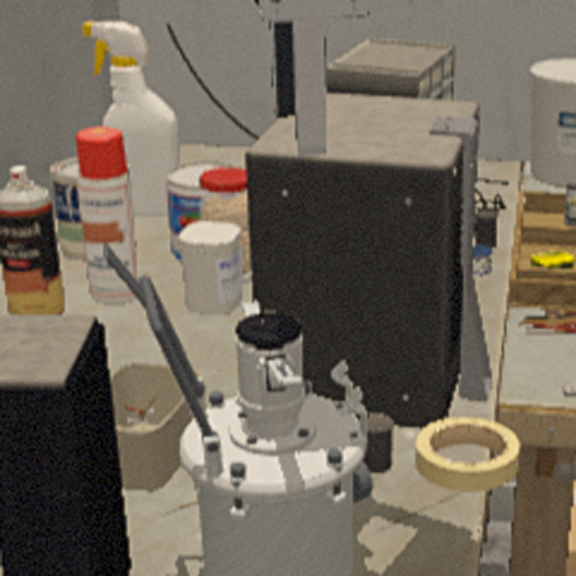

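```bash
python3 -m jog '[[0.23,1.58,0,0,0,0.017,1],[0.23,1.58,0,0,0,0,1],[0,0,-2,0,0,0,1],[0,0,-3,0,0,0,1],[0,0,-3,0,0,0,1],[0,0,-2,0,0,0,1],[0,0,-2,0,0,0,1],[0,0,-0.5,0,0,0,1],[0,0,0,0,0,0,1],[0,0,0,0,0,0,1]]'
python3 -c "
from h import *
s=sensors.get_state()
a=s['ee_rot'];print(2*np.degrees(np.arctan2(-a[1],-a[0]))-90)
d=snap('side','s3');i=cv2.imread('pics/s3.png')[170:330,170:330];cv2.imwrite('pics/s3c.png',cv2.resize(i,None,fx=3.6,fy=3.6,interpolation=cv2.INTER_CUBIC))"
```

```text
time: 3.32
ee_pos: [0.4913, 0.2349, 0.2666]
ee_rot: [2.825, 1.373, 0.002]
force: [-0.1, 0.0, 0.3]
gripper_width: 0.094
grasp_force: 0.0
-398.18187022573045
```

View pics/s3c.png

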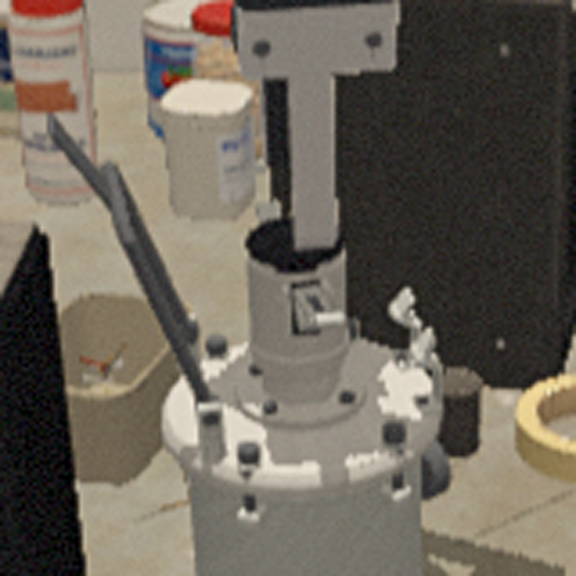

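```bash
python3 -m jog '[[-0.08,0.11,-1,0,0,0,1],[0,0,-1,0,0,0,1],[0,0,-1,0,0,0,1],[0,0,-0.8,0,0,0,1],[0,0,-0.7,0,0,0,1],[0,0,0,0,0,0,1]]' 40; python3 -m jog '[[0,0,-0.7,0,0,0,1],[0,0,-0.7,0,0,0,1],[0,0,-0.6,0,0,0,1],[0,0,0,0,0,0,1]]'
python3 -c "
from h import *
d=snap('side','s4');i=cv2.imread('pics/s4.png')[170:330,170:330];cv2.imwrite('pics/s4c.png',cv2.resize(i,None,fx=3.6,fy=3.6,interpolation=cv2.INTER_CUBIC))"
```

```text
time: 3.87
ee_pos: [0.4899, 0.2373, 0.2203]
ee_rot: [-2.824, -1.375, -0.001]
force: [-0.8, 0.7, 4.5]
gripper_width: 0.0939
grasp_force: 1.9
time: 4.2
ee_pos: [0.4911, 0.2372, 0.2008]
ee_rot: [2.824, 1.375, 0.005]
force: [2.1, 0.9, 3.2]
gripper_width: 0.0941
grasp_force: 2.1
```

View pics/s4c.png

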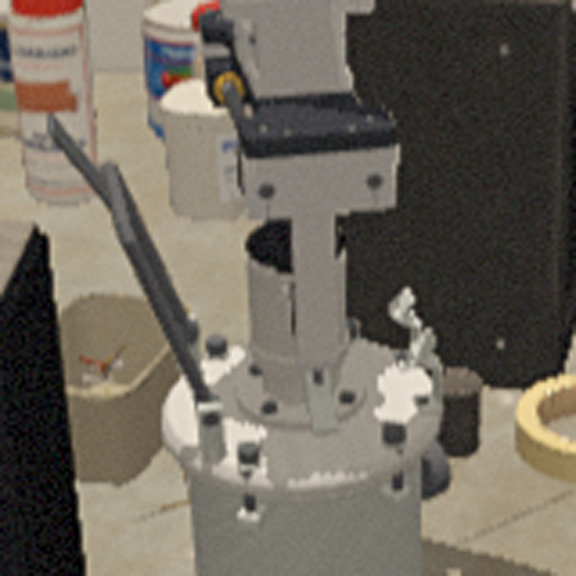

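```bash
python3 -m jog '[[-0.05,-0.05,-0.7,0,0,0,1],[0,0,-0.6,0,0,0,1],[0,0,0,0,0,0,1],[0,0,0,0,0,0,0.5],[0,0,0,0,0,0,0.5],[0,0,0,0,0,0,0.5],[0,0,0,0,0,0,0.5],[0,0,0,0,0,0,0.5]]' 40; python3 -m jog '[[0,0,0,0,0,0,0.5],[0,0,0,0,0,0,0.5],[0,0,0,0,0,0,0.5],[0,0,0,0,0,0,0.5]]'
```

```text
time: 4.92
ee_pos: [0.4896, 0.2348, 0.1853]
ee_rot: [2.821, 1.374, -0.002]
force: [16.7, -6.8, -16.3]
gripper_width: 0.0644
grasp_force: 13.1
time: 5.25
ee_pos: [0.4905, 0.2341, 0.1852]
ee_rot: [2.82, 1.373, -0.0]
force: [12.9, -2.6, -15.1]
gripper_width: 0.0616
grasp_force: 40.0
```

```bash
python3 -m jog '[[0.05,-0.05,0,0,0,0,0.5],[0,0,0,0,0,0,0.5],[0,0,0,0,0,0,0.9],[0,0,0,0,0,0,0.9],[0,0,0,0,0,0,0.9],[0,0,2,0,0,0,0.9],[0,0,3,0,0,0,0.9],[0,0,3,0,0,0,0.9],[0,0,4,0,0,0,0.9],[0,0,4,0,0,0,0.9]]'
python3 -c "
from h import *
print(sensors.get_state()['joint_pos'])
d=snap('side','s5');i=cv2.imread('pics/s5.png')[190:320,180:330];cv2.imwrite('pics/s5c.png',cv2.resize(i,None,fx=4.5,fy=4.5,interpolation=cv2.INTER_CUBIC))"
```

```text
time: 6.08
ee_pos: [0.4891, 0.2357, 0.3492]
ee_rot: [2.825, 1.375, -0.002]
force: [0.6, 0.2, -0.0]
gripper_width: 0.0848
grasp_force: 0.0
[ 2.40269483e-01 -9.00667191e-02  1.65413311e+00 -3.50706773e-04
  1.57877862e+00  9.05080233e-01]
```

View pics/s5c.png

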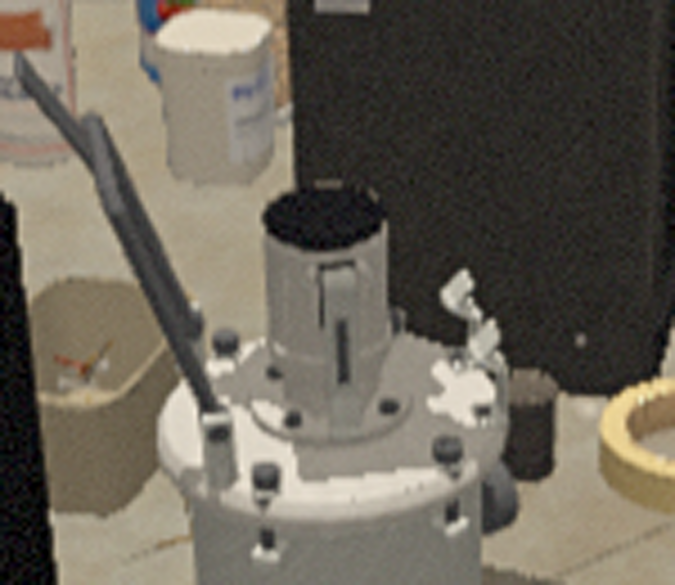

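```bash
python3 -m jog '[[0,0,2,0,0,0.121,0.5],[0,0,1,0,0,0.121,0],[0.9,1.15,0,0,0,0.121,0],[0.9,1.15,0,0,0,0.121,0],[0.9,1.15,0,0,0,0.121,0],[0.9,1.15,0,0,0,0.121,0],[0.9,1.15,0,0,0,0.121,0],[0.9,1.15,0,0,0,0.121,0],[0.9,1.15,0,0,0,0.121,0],[0.9,1.15,0,0,0,0.121,0]]'
python3 -m jog '[[0.9,1.15,0,0,0,0.121,0],[0.9,1.15,0,0,0,0.121,0],[0,0,0,0,0,0.121,0],[0,0,0,0,0,0,0],[0,0,0,0,0,0,0]]'
cat >> h.py <<'E'
q=np.load('q.npy'); ux=np.array([np.cos(q[2]),np.sin(q[2])]); uy=np.array([-ux[1],ux[0]])
def pot():
    s=sensors.get_state(); p=s['ee_pos']-[q[0],q[1],0]; R=cv2.Rodrigues(s['ee_rot'])[0]
    print('pot mm',(1e3*np.array([p[:2]@ux,p[:2]@uy,p[2]])).round(1),'tool y vs pot x',np.degrees(np.arctan2(R[1,1],R[0,1])-q[2]).round(1),'tilt',R[:2,2].round(3)); return s
E
python3 -c "
from h import *
print(pot()['joint_pos'])
d=snap('side','s6');i=cv2.imread('pics/s6.png')[130:330,130:330];cv2.imwrite('pics/s6c.png',cv2.resize(i,None,fx=3,fy=3,interpolation=cv2.INTER_CUBIC))"
```

```text
time: 6.97
ee_pos: [0.5622, 0.3284, 0.3779]
ee_rot: [1.533, 2.742, -0.0]
force: [-0.7, -0.5, -1.1]
gripper_width: 0.0211
grasp_force: 0.0
time: 7.38
ee_pos: [0.5798, 0.3508, 0.3777]
ee_rot: [1.026, 2.969, -0.0]
force: [-0.5, 0.1, -0.1]
gripper_width: 0.0009
grasp_force: 0.0
pot mm [1.455e+02 3.000e-01 3.777e+02] tool y vs pot x -0.1 tilt [ 0. -0.]
[ 3.77335051e-01  2.31114218e-01  1.26643622e+00 -2.51367355e-04
  1.64401924e+00 -5.27823944e-01]
```

View pics/s6c.png

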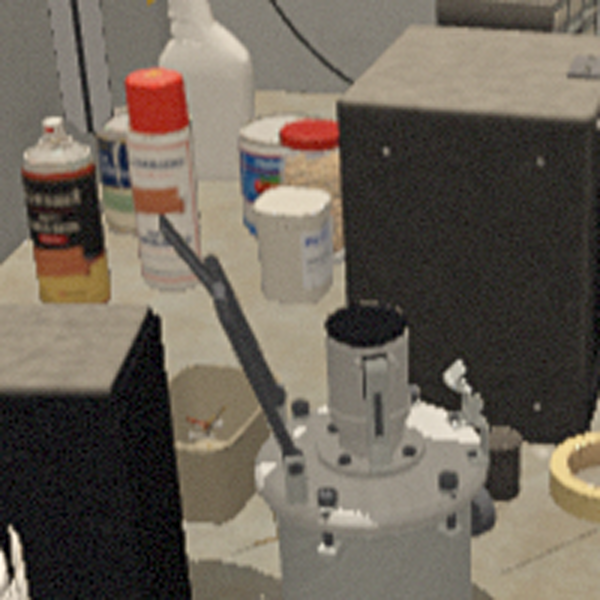

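```bash
python3 -m jog '[[0,0,-3,0,0,0,0],[0,0,-3,0,0,0,0],[0,0,-2.5,0,0,0,0],[0,0,0,0,0,0,0],[0,0,0,0,0,0,0]]'
python3 - <<'E'
from h import *
pot(); P,t0=sensors.get_state()['ee_pos'],None
for th in [1.9,1.75,1.6,1.45,1.3,1.15,1.0,.85,.7,.55,.4,.25,.15,.08,0]:
    r=.115+.02*min(1,(1.9-th)/1.2); x=.053-r*np.cos(th)+.012*np.sin(th)+.0125; z=.181+r*np.sin(th)+.012*np.cos(th)
    n=np.array([*(q[:2]+x*ux),z]); print(th,(x*1e3).round(1),(z*1e3).round(1),((n-P)*100).round(2)); P=n
E
```

```text
time: 7.85
ee_pos: [0.5792, 0.3503, 0.2916]
ee_rot: [-1.024, -2.968, 0.003]
force: [-0.5, 0.3, 0.7]
gripper_width: 0.0005
grasp_force: 0.0
pot mm [144.7   0.4 291.6] tool y vs pot x -0.1 tilt [-0.003 -0.001]
1.9 114.0 285.9 [-1.85 -2.44 -0.56]
1.75 98.3 294.5 [-0.97 -1.24  0.85]
1.6 81.0 300.6 [-1.06 -1.36  0.61]
1.45 62.7 304.1 [-1.13 -1.45  0.35]
1.3 43.6 304.7 [-1.17 -1.5   0.06]
1.15 24.4 302.3 [-1.19 -1.52 -0.24]
1.0 5.4 296.9 [-1.17 -1.5  -0.54]
0.85 -12.9 288.5 [-1.13 -1.44 -0.84]
0.7 -30.0 277.1 [-1.05 -1.35 -1.13]
0.55 -43.3 261.8 [-0.82 -1.05 -1.54]
0.4 -54.2 244.6 [-0.67 -0.85 -1.72]
0.25 -62.3 226.0 [-0.5  -0.64 -1.86]
0.15 -66.2 213.0 [-0.24 -0.3  -1.3 ]
0.08 -68.1 203.8 [-0.12 -0.15 -0.93]
0 -69.5 193.0 [-0.09 -0.11 -1.08]
```

```bash
python3 -m jog '[[-0.9,-1.2,0,0,0,0,0],[-0.9,-1.2,0,0,0,0,0],[-0.5,-0.6,0.2,0,0,0,0],[-0.5,-0.6,0.2,0,0,0,0],[-0.5,-0.7,0.25,0,0,0,0],[-0.55,-0.7,0.25,0,0,0,0],[-0.55,-0.7,0.2,0,0,0,0],[-0.55,-0.7,0.15,0,0,0,0],[-0.6,-0.75,0.05,0,0,0,0],[0,0,0,0,0,0,0]]'
python3 -c "
from h import *
pot()
d=snap('side','s7');i=cv2.imread('pics/s7.png')[130:330,130:330];cv2.imwrite('pics/s7c.png',cv2.resize(i,None,fx=3,fy=3,interpolation=cv2.INTER_CUBIC))"
```

```text
time: 8.68
ee_pos: [0.5236, 0.2782, 0.3058]
ee_rot: [-1.023, -2.97, 0.001]
force: [-0.9, 0.1, -0.2]
gripper_width: 0.0011
grasp_force: 0.0
pot mm [ 5.360e+01 -2.000e-01  3.058e+02] tool y vs pot x -0.0 tilt [-0. -0.]
```

View pics/s7c.png

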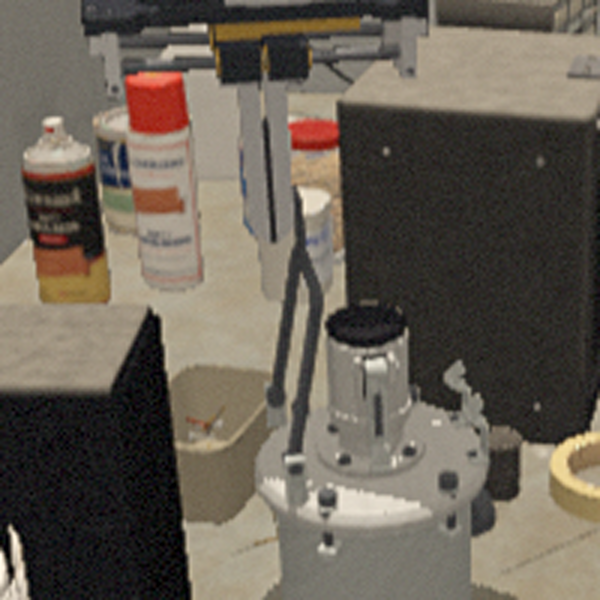

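```bash
python3 -m jog '[[-0.6,-0.75,-0.05,0,0,0,0],[-0.6,-0.75,-0.1,0,0,0,0],[-0.6,-0.75,-0.15,0,0,0,0],[-0.6,-0.75,-0.2,0,0,0,0],[-0.6,-0.75,-0.3,0,0,0,0],[-0.55,-0.75,-0.4,0,0,0,0],[-0.55,-0.7,-0.4,0,0,0,0],[-0.5,-0.7,-0.5,0,0,0,0],[-0.5,-0.6,-0.6,0,0,0,0],[0,0,0,0,0,0,0]]'
python3 -c "
from h import *
pot()"
```

```text
time: 9.57
ee_pos: [0.4721, 0.2132, 0.2768]
ee_rot: [-1.023, -2.968, 0.003]
force: [-0.9, -0.0, -0.7]
gripper_width: 0.0003
grasp_force: 0.0
pot mm [-29.4   0.4 276.8] tool y vs pot x -0.0 tilt [-0.003 -0.001]
```

```bash
python3 -m jog '[[-0.41,-0.52,-0.75,0,0,0,0],[-0.41,-0.52,-0.75,0,0,0,0],[-0.33,-0.43,-0.85,0,0,0,0],[-0.33,-0.43,-0.85,0,0,0,0],[-0.25,-0.32,-0.93,0,0,0,0],[-0.25,-0.32,-0.93,0,0,0,0],[-0.12,-0.15,-0.65,0,0,0,0],[-0.12,-0.15,-0.65,0,0,0,0],[0,0,0,0,0,0,0]]'
python3 - <<'E'
from h import *
pot()
for n in('side','top'):
    d=snap(n,n+'8'); W=cloud(d)-[q[0],q[1],0]; x=W[...,:2]@ux; y=W[...,:2]@uy; z=W[...,2]
    m=(abs(y)>.034)&(abs(y)<.046)&(x<.03)&(x>-.06)&(z>.17)&(z<.26)
    if m.sum()>10:
        a,b=np.polyfit(x[m],z[m],1); print(n,m.sum(),'slope angle',-np.arctan(a),'z at x=0',b)
E
```

```text
time: 10.32
ee_pos: [0.4502, 0.1856, 0.213]
ee_rot: [-1.022, -2.968, 0.002]
force: [0.2, 0.2, -0.2]
gripper_width: 0.0007
grasp_force: 0.0
pot mm [-64.5   0.6 213. ] tool y vs pot x 0.0 tilt [-0.003 -0.   ]
side 262 slope angle 0.18210295469028506 z at x=0 0.19298263764101234
top 32 slope angle 0.15949206255879278 z at x=0 0.1931868910514621
```

Keeper is at about 0.16; now press it into the catch.

```bash
python3 -m jog '[[-0.1,-0.1,-0.6,0,0,0,0],[-0.05,-0.05,-0.4,0,0,0,0],[0,0,-0.4,0,0,0,0],[0,0,-0.4,0,0,0,0],[0,0,-0.2,0,0,0,0],[0,0,0,0,0,0,0],[0,0,0,0,0,0,0],[0,0,0,0,0,0,0]]'
cat > k.py <<'E'
from h import *
pot()
for n in('side','top'):
    d=get_image(n); W=cloud(d)-[q[0],q[1],0]; x=W[...,:2]@ux; y=W[...,:2]@uy; z=W[...,2]
    m=(abs(y)>.036)&(abs(y)<.044)&(x<.03)&(x>-.055)&(z>.17)&(z<.26)
    if m.sum()>10:
        a,b=np.polyfit(x[m],z[m],1); print(n,m.sum(),'slope angle',-np.arctan(a),'z at x=0',b)
E
python3 k.py
```

```text
time: 11.08
ee_pos: [0.4497, 0.1845, 0.1947]
ee_rot: [-1.022, -2.97, 0.0]
force: [-0.4, 0.5, 0.4]
gripper_width: 0.0006
grasp_force: 0.0
pot mm [-65.7   0.4 194.7] tool y vs pot x 0.0 tilt [-0.  0.]
side 244 slope angle -0.000535393533057492 z at x=0 0.18332328184498006
top 41 slope angle 0.03829803505736897 z at x=0 0.18510704424558563
```

```bash
python3 -m jog '[[0,0,-0.2,0,0,0,0],[0,0,-0.2,0,0,0,0],[0,0,0,0,0,0,0],[0,0,0,0,0,0,0]]'; python3 -m jog '[[0,0,-0.2,0,0,0,0],[0,0,0,0,0,0,0],[0,0,0,0,0,0,0]]'; python3 k.py
```

```text
time: 11.52
ee_pos: [0.4496, 0.1844, 0.1906]
ee_rot: [-1.022, -2.97, 0.0]
force: [0.2, -0.8, 0.0]
gripper_width: 0.0003
grasp_force: 0.0
time: 11.77
ee_pos: [0.45, 0.1845, 0.1896]
ee_rot: [1.022, 2.97, 0.0]
force: [-1.5, 0.8, 4.9]
gripper_width: 0.0011
grasp_force: 2.0
pot mm [-6.550e+01  1.000e-01  1.896e+02] tool y vs pot x 0.0 tilt [0.001 0.   ]
side 236 slope angle 0.0020023937241056443 z at x=0 0.18329246016523523
top 44 slope angle 0.024277050392010606 z at x=0 0.18506830791351628
```

```bash
python3 -m jog '[[0,0,-0.1,0,0,0,0],[0,0,-0.1,0,0,0,0],[0,0,0,0,0,0,0]]'; python3 -m jog '[[0,0,-0.1,0,0,0,0],[0,0,-0.1,0,0,0,0],[0,0,0,0,0,0,0]]';  python3 k.py
```

```text
time: 12.12
ee_pos: [0.4502, 0.1844, 0.1892]
ee_rot: [1.022, 2.97, -0.0]
force: [-5.2, -1.7, 14.4]
gripper_width: 0.0007
grasp_force: 6.2
time: 12.37
ee_pos: [0.4504, 0.1844, 0.1889]
ee_rot: [1.021, 2.97, -0.0]
force: [-10.4, -2.9, 21.8]
gripper_width: 0.0006
grasp_force: 10.0
pot mm [-65.3  -0.3 188.9] tool y vs pot x 0.1 tilt [ 0.001 -0.001]
side 241 slope angle -0.000531533324532592 z at x=0 0.18320057957740057
top 44 slope angle 0.04252529058615343 z at x=0 0.18463766709159338
```

Firm stop at 22 N with the limbs level; lift off and recheck.

```bash
python3 -m jog '[[0,0,0.5,0,0,0,0],[0,0,1.5,0,0,0,0],[0,0,3,0,0,0,0],[0,0,4,0,0,0,0],[0,0,4,0,0,0,0],[0,0,4,0,0,0,0],[0,0,2,0,0,0,0],[0,0,0,0,0,0,0]]'; python3 k.py
python3 - <<'E'
from h import *
d=snap('side','s9'); W=cloud(d)-[q[0],q[1],0]; x=W[...,:2]@ux; y=W[...,:2]@uy; z=W[...,2]
m=(abs(y)<.01)&(x<-.065)&(x>-.1)&(z>.17)&(z<.23); print('tab z',m.sum(),np.median(z[m]) if m.sum() else 0)
m=(np.hypot(x,y)<.015)&(z>.22); print('plug top',np.median(z[m]))
d0=load('side0'); W0=cloud(d0)-[q[0],q[1],0]; m=(np.hypot(W0[...,0],W0[...,1])<.015)&(W0[...,2]>.22); print('before',np.median(W0[...,2][m]))
# right arm: anything standing out on -y side, top view
d=snap('top','t9'); W=cloud(d)-[q[0],q[1],0]; x=W[...,:2]@ux; y=W[...,:2]@uy; z=W[...,2]
for s in(1,-1):
    m=(abs(x)<.012)&(s*y>.036)&(s*y<.1)&(z>.175)&(z<.26); yy=s*y[m]; print(s,m.sum(),yy.max() if m.sum() else 0)
a=load('top0')['img'].astype(int); b=d['img'].astype(int)
D=(abs(a-b).sum(2)>90).astype('uint8'); n,l,st,c=cv2.connectedComponentsWithStats(D); print([(list(map(int,st[i][:5]))) for i in range(1,n) if st[i][4]>60])
E
```

```text
time: 13.13
ee_pos: [0.4517, 0.1848, 0.3806]
ee_rot: [1.019, 2.962, 0.008]
force: [0.1, 0.6, 0.2]
gripper_width: 0.0003
grasp_force: 0.0
pot mm [-64.3  -1.  380.6] tool y vs pot x 0.0 tilt [0.01  0.002]
side 234 slope angle 0.0021875309361335995 z at x=0 0.1833849263019676
tab z 102 0.1930158424267899
plug top 0.25137942214557407
before 0.2525411143034638
1 0 0
-1 0 0
[[172, 173, 36, 22, 361], [194, 181, 127, 110, 6435], [186, 185, 19, 17, 64], [169, 211, 6, 31, 83], [186, 210, 19, 18, 110], [188, 246, 27, 56, 458], [220, 279, 37, 8, 112], [248, 289, 12, 13, 67], [260, 293, 12, 14, 119], [192, 303, 52, 26, 313], [471, 303, 169, 168, 13563], [213, 309, 43, 24, 572], [262, 320, 209, 160, 7725], [290, 321, 66, 17, 724], [378, 330, 66, 21, 771], [294, 337, 25, 35, 356], [364, 351, 23, 22, 357], [309, 393, 58, 65, 2546], [470, 404, 35, 21, 242], [500, 414, 26, 35, 341], [526, 431, 23, 41, 228], [195, 450, 21, 27, 233]]
```

Run:
```python
from h import *
for f in('side0','s2','s3','s5','s6','s7','s9'):
    W=cloud(load(f))-[q[0],q[1],0]; r=np.hypot(W[...,0],W[...,1]); z=W[...,2]
    m=(r<.02)&(z>.245)&(z<.26); print(f,m.sum(),z[m].mean().round(5),np.median(z[m]).round(5))
W=cloud(load('s9'))-[q[0],q[1],0]; x=W[...,:2]@ux; y=W[...,:2]@uy; z=W[...,2]
m=(abs(x)<.005)&(y>.026)&(y<.05)&(z>.18)&(z<.235); a,b=np.polyfit(z[m],y[m],1); print('left face',m.sum(),'angle',-np.arctan(a),'y at z=.2',a*.2+b)
```

```text
side0 166 0.25221 0.25199
s2 173 0.25223 0.25194
s3 87 0.25196 0.25177
s5 170 0.25 0.24988
s6 177 0.25005 0.24976
s7 176 0.24999 0.24979
s9 175 0.24996 0.24964
left face 167 angle 0.10794296559367406 y at z=.2 0.031633533631981264
```

```bash
python3 -c "
from rig import order
print(order.close_job())"
```

```text
the job is handed in; nothing more can be done
None
```

The job is handed in: both cam arms were swung home together, the plug is drawn down about 2 mm, the keeper bar is shut in its catch, and the robot is clear. The right arm was judged home only from the 62 mm grip width and the plug's drop, not seen directly, and the bystanders were not re-measured.

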